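# Hold a mounting foot flush on a sloped, sprung pad

### The job

A mounting foot has to be held in place on the tilted jig while its bond sets. Pick up the oblong foot by its rib (leave the square foot alone), tilt it to match the jig's sloped pad, lay it flush on the pad so that their oblong outlines coincide, and press the sprung pad about half way into its travel without disturbing the jig's slope. Finish while still holding the foot there, gripped and pressed: do not let go.

Things in the scene. Friction and masses are not known exactly. Their poses are not given: they have to be found in the camera images.
- oblong_foot: The foot to use, bare aluminium, 80 to 170 g: slab 64 (x) x 44 (y) x 6 mm with an upright grip rib mid-top, 30 mm long in x, 12 mm thick in y, rib top 38 mm above the underside. Origin: centre of the underside; z up through the rib, x along the slab's long side; alike when turned half round. Starts flat on the table left of the jig, x within 30 degrees of straight ahead.
- square_foot: Another foot, to be left where it stands: same material, height and rib, but its slab is square, 44 by 44 by 6 mm. Origin at the centre of its underside. The two feet may stand in either of two places left of the jig.
- pad_face (a point): Centre of the upper face of the jig's sprung pad, a flat steel plate 64 (x) x 44 (y) x 6 mm on two spring pins, 12 mm above the dark tilting table; moves with the pad. z: the pad's outward normal, upward and leaning toward the robot; x: up the slope along the pad's long side; y: level across it. The slope is 12 to 28 degrees, different each time.
- pad (a joint): How far the sprung pad is pressed in, along -z of pad_face: 0 free (fully out), 0.010 m bottomed. The spring pushes back with 1.5 N at 0 and 1 N more for every mm (6.5 N half way in).
- table_edge (a point): Middle of the upper (far) edge of the jig's tilting table; shows whether the slope has been disturbed. The clamp holds against ordinary pressing.
- jig: The tilting jig, fixed to the work table: grey base 150 (x) x 120 (y) x 10 mm; origin at the centre of its underside. Its tilting table, 116 x 90 x 8 mm, is hinged along the edge nearest the robot, 20 mm up, and clamped at its slope. A steel quadrant 4 mm thick stands beside that table, 51 mm from its middle on the -y side.
Mind the look-alikes: they are no part of the job. What is shaped like the oblong_foot but orange is not meant.

How it is judged:
On the way:
1. the oblong foot is gripped and lifted clear of the table (height (world z) of oblong_foot above 0.02 m and contact force between the fingers and oblong_foot above 1 N), for 0.2 s.
At the end, for the whole second after the job is handed in: The oblong foot is still gripped and at rest, its underside flush on the pad (within 0.05 rad and 2 mm), centred on it within 8 mm along each side and turned to it within 0.15 rad (either way round), and the pad is pressed in by 2.5 to 8.5 mm of its 10 mm (angle between the z axis of oblong_foot and the z axis of pad_face, either way round below 0.05 rad and angle between the x axis of oblong_foot and the x axis of pad_face, either way round below 0.15 rad and x of oblong_foot in the frame of pad_face between -0.008 and 0.008 m and y of oblong_foot in the frame of pad_face between -0.008 and 0.008 m and z of oblong_foot in the frame of pad_face between -0.003 and 0.002 m and value of joint pad between 0.0025 and 0.0085 m and contact force between the fingers and oblong_foot above 2 N and linear speed of oblong_foot below 0.02 m/s); the arm keeps its last pose, push and grip.
It fails at once if the square foot is moved by more than 20 mm (distance of square_foot from where it was at the start of the episode above 0.02 m).
It fails at once if the slope of the jig is disturbed (upper edge of the tilting table moved by more than 4 mm) (distance of table_edge from where it was at the start of the episode above 0.004 m).
It also fails if it takes over 40 s, if anything falls off the work surface, if the arm or the gripper's body presses on something with over 40 N, if the wrist force passes 120 N, or if a joint passes its speed limit or range.

### The arm

A 6-joint arm with a two-finger parallel gripper is mounted at the origin on a cart in front of the work surface, level with it; the furniture and walls round the work are solid. World frame = base frame: x ahead of the robot, y to its left, z up, the work surface at z = 0. Lengths are in m, angles in rad, forces in N, time in s.
With the tool pointing down it reaches from about 0.35 to 0.775 m from the base axis. Payload 5.5 kg.
Tool frame: the origin (TCP) lies at the very end of the fingers, on their centre line; the grasp point (between the pads) lies 19 mm behind it; z points along the fingers, y is the line along which they close (so a half turn about z gives the same grasp; the last joint's range is limited). The gripper opens to 85 mm and grips with 20 to 120 N. Pads are 22 mm wide; open, the fingers measure 114 mm over their backs; the gripper's body (76 mm by 85 mm) begins 54 mm behind the grasp point. The pads swing forward as they close: fully open they stand 13 mm farther back than shut.
Start: joints at [-1.312, 0.313, 0.046, 1.304, 0, 1.431], TCP at [0.223, -0.53, 0.231] pointing down, gripper open.
Joint ranges: [-2.76, 2.76], [-0.86, 1.69], [-1.03, 1.26], [-2.2, 2.34], [-1.47, 1.5], [-3.14, 3.14]. Speed limits (rad/s): [2.57, 2.57, 3.14, 3.14, 3.14, 3.14].

### API

Orientations are given as a unit quaternion [w, x, y, z].
In Python, from workcell import env, cams, ticket, spotter gives the robot as it stands.
- The arm moves only by the tool jog_arm, never from a script. Its argument "increments" is a list that holds one entry, the list of rows, each a list of 7 numbers: the shift along the tool's x, y, z in units of 0.25 m (1.0 is 0.25 m), then the turn, a rotation vector about the tool's x, y, z in units of 180 degrees (1.0 is 180 degrees), then the closure in counts, from 0 (fully open) to 255 (shut). A call has 1 to 20 rows; each row shifts and turns the commanded pose from where the row before left it, along the tool's axes as they then stand; what a row does not reach is not made up. A row lasts 1/10 s, in which the tool goes at most 50 mm and 8.59 degrees, less where a joint would pass 70% of its speed; a pose out of reach is approached as far as the arm can. A call with a number of a shift or a turn outside -1 to 1 is refused whole. A call with a gripper value outside its range is refused whole. The fingers move at their own pace and stop on an object; "force" is the grip in N (left out, the last holds). Time passes only in rows, so rows that do not move let the fingers close. It gives the time, the measured TCP pose, the force, the opening and the grip force at its end, in the units of the state.
- env.get_state(): the state, without advancing time (a new reading comes with each control period).
- cams.read_camera(name): name is "scene" or "top"; returns a dict with "pixels" (420x560x3 uint8, red, green, blue), "fx", "fy", "cx", "cy" (pixels), "xyz" and "attitude" of the camera in the world. Camera axes: x right, y down, z forward; pixel columns grow to the right and rows downward; lengths in m; the calibration is good to about 2 mm. A picture is of the moment at which its call begins. There is no depth.
- ticket.hand_in(): hands the job in; it is judged then, once.
Trained networks look in the newest picture that a camera, given by its name, has taken for a name from the list of things; names that differ only in an ending like _2 or _b are one class to them, and where a whole thing is asked for, a point or a joint stands for the part that bears it (a point fixed in the world has none). Each returns a list of dicts, best first, with "conf" (0 to 1); they miss things now and then, are a little off and sometimes report something else, mostly with a low value. They report only what shows in the picture. A call takes as long as a camera call. They do not tell look-alikes from the thing itself.
- spotter.find_in(target, camera): "uv" ([column, row] in pixels, amid what is visible of it).
- spotter.cut_out(target, camera): "region" (420x560 bool, what is visible of it) and "uv" ([column, row] in pixels, amid what is visible of it).
- spotter.landmark_of(target, camera): "uv" ([column, row] in pixels: a listed point, or the origin of a listed thing).
The state is a dict: "clock": time; "joint_pos": joint angles; "qvel": joint speeds; "tau": joint torques, N m; "tcp_pos": TCP position; "orientation": TCP orientation; "wrist_force": force on the tool from outside, world axes, zero at the start; "ft_torque": the same for the moment, N m; "finger_gap": finger opening in m; "grip_force": force on a finger pad.
Only numpy, scipy, OpenCV 4.12 (cv2) and the standard library are available. Lean on these libraries where they do the work, as an engineer would, in place of code of your own. Each camera call takes 0.05 s, during which the arm holds its last target. There are 200 camera calls.

## Working session

There is one attempt and no reset: what is moved stays moved. The work goes in short steps, Python scripts to look and compute and a tool call to move; the robot and the scene stay as the last step left them, time stands still between calls to the robot, and variables do not carry over. Pictures are saved under pics/ and viewed, at most 10 in all, crops included, and the job is handed in when it is done.

Besides the shell and the picture viewer there is one more tool, called after "Emit:" in YAML: its name, and indented under it one key for each argument. jog_arm: Moves the arm, as the interface text tells. Shifts and turns lie within -1 to 1; 1 stands for 0.25 m of shift or 180 degrees of turn. Its arguments: {"type":"object","properties":{"increments":{"type":"array"},"force":{"type":"number"}},"required":["increments"]}

```bash
mkdir -p pics; ls; python3 - <<'E'
from workcell import env,cams,ticket,spotter
import cv2,numpy as np
np.set_printoptions(precision=4,suppress=True)
ims=[]
for c in ("scene","top"):
    d=cams.read_camera(c); cv2.imwrite(f"pics/{c}0.png",d["pixels"][:,:,::-1])
    print(c,d["fx"],d["fy"],d["cx"],d["cy"],d["xyz"],d["attitude"])
    for t in ("oblong_foot","square_foot","pad_face","table_edge","jig"):
        print(t,[(np.round(r["uv"],1).tolist(),round(r["conf"],2)) for r in spotter.landmark_of(t,c)][:4],[(np.round(r["uv"],1).tolist(),round(r["conf"],2),int(r["region"].sum())) for r in spotter.cut_out(t,c)][:4])
print(env.get_state())
E
```

```text
pics
scene 392.12821898535145 392.12821898535145 284.3994089639052 208.12262588506442 [0.2235 0.551  0.701 ] [ 0.1206 -0.329   0.8744 -0.3356]
oblong_foot [([239.9, 309.0], 0.95), ([290.0, 289.1], 0.84)] [([287.8, 284.9], 0.69, 662), ([238.1, 309.3], 0.67, 692)]
square_foot [([216.5, 262.0], 0.68)] [([218.7, 259.3], 0.72, 393)]
pad_face [([321.4, 179.7], 0.85)] [([320.8, 179.4], 0.58, 404)]
table_edge [([301.5, 168.3], 0.56), ([219.1, 261.3], 0.21)] [([317.7, 180.0], 0.67, 1402)]
jig [([312.5, 192.2], 0.7)] [([313.5, 189.8], 0.65, 2708)]
top 547.022305072102 547.022305072102 280.471272197984 202.60193419356702 [0.5256 0.1277 1.1071] [ 0.0222 -0.7027  0.7109 -0.0167]
oblong_foot [([182.7, 234.6], 0.94), ([231.7, 255.4], 0.83)] []
square_foot [([210.7, 181.7], 0.57), ([347.0, 167.0], 0.41)] [([210.3, 181.0], 0.87, 467)]
pad_face [([357.8, 196.2], 0.98)] [([357.7, 198.2], 0.98, 729)]
table_edge [([344.4, 166.3], 0.76), ([348.1, 194.6], 0.55)] [([356.6, 192.6], 0.57, 2518)]
jig [([348.6, 193.2], 0.8)] [([350.9, 193.5], 0.97, 4463), ([232.1, 257.3], 0.68, 671)]
{'clock': 1.1, 'joint_pos': array([-1.3116,  0.3132,  0.0461,  1.3036, -0.    ,  1.4312]), 'qvel': array([ 0.001 , -0.0011,  0.0002, -0.0017, -0.0002,  0.0001]), 'tau': array([  0.0009, -48.0483,  29.8815,   0.0004,  -0.0002,  -0.    ]), 'tcp_pos': array([ 0.2233, -0.5299,  0.2313]), 'orientation': array([ 0.    ,  0.9802,  0.1981, -0.    ]), 'wrist_force': array([-0.0607, -0.0011,  0.6109]), 'ft_torque': array([-0.0183, -0.0547,  0.0431]), 'grip_force': 0.0, 'finger_gap': 0.08558452354892829}
```

```bash
python3 - <<'E'
import cv2,numpy as np
a=cv2.imread("pics/top0.png")[140:290,150:420]; b=cv2.imread("pics/scene0.png")[130:340,180:400]
cv2.imwrite("pics/topc.png",cv2.resize(a,None,fx=2.96,fy=2.96,interpolation=2))
cv2.imwrite("pics/scenec.png",cv2.resize(b,None,fx=2.8,fy=2.8,interpolation=2))
E
```

```text
(no output)
```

View pics/topc.png

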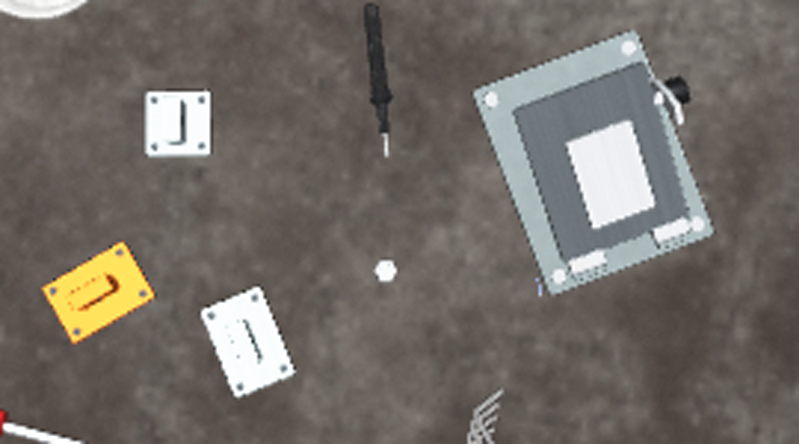

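View pics/scenec.png

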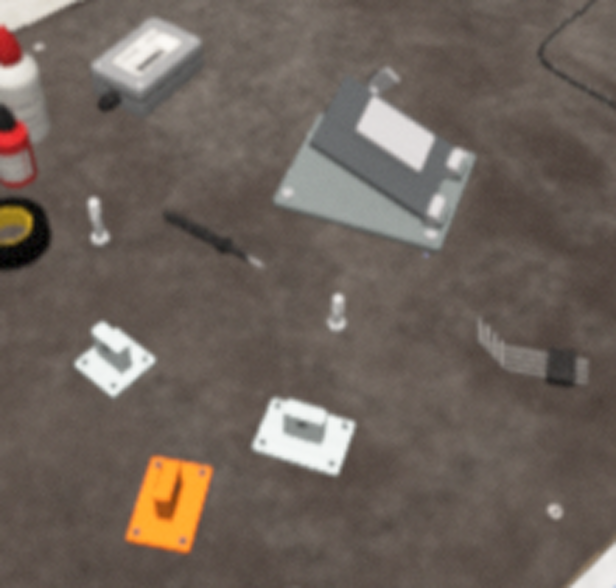

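The feet are three: white oblong at top (231.7,255.4), orange oblong at (182.7,234.6) and white square at (210.7,181.7). The bare-aluminium (white/grey) 64x44 slab at (231.7,255.4) is the one meant, since its slab is clearly oblong and not orange, and both crops agree. The jig pad shows at top (357.8,196.2), scene (321,180).

```bash
cat > h.py <<'E'
from workcell import env,cams,ticket,spotter
import cv2,numpy as np
from scipy.spatial.transform import Rotation as R
from scipy.optimize import least_squares
np.set_printoptions(precision=4,suppress=True)
def q2R(q): return R.from_quat(np.r_[q[1:],q[0]])
class Cam:
    def __init__(s,n):
        d=cams.read_camera(n); s.img=d["pixels"]; s.f=d["fx"]; s.c=np.array([d["cx"],d["cy"]]); s.p=np.array(d["xyz"]); s.R=q2R(d["attitude"]).as_matrix()
    def proj(s,P):
        q=(np.atleast_2d(P)-s.p)@s.R; return q[:,:2]/q[:,2:]*s.f+s.c
    def ray(s,uv): return s.R@np.r_[(np.array(uv)-s.c)/s.f,1]
    def plane(s,uv,z):
        r=s.ray(uv); return s.p+r*(z-s.p[2])/r[2]
    def contour(s,uv,thr,half=30):   # bright blob around uv, subpixel contour
        u0,v0=int(uv[0])-half,int(uv[1])-half; k=8
        a=s.img[v0:v0+2*half,u0:u0+2*half].min(2)
        b=cv2.GaussianBlur(cv2.resize(a,None,fx=k,fy=k,interpolation=cv2.INTER_CUBIC),(0,0),2)
        m=(b>thr).astype(np.uint8); n,l,st,ce=cv2.connectedComponentsWithStats(m)
        i=1+np.argmax(st[1:,4]); c=max(cv2.findContours((l==i).astype(np.uint8),0,1)[0],key=len)[:,0]
        return (cv2.convexHull(c)[:,0],c,(c+.5)/k-.5+[u0,v0])
def tri(cs,uvs):
    A=np.zeros((3,3));b=np.zeros(3)
    for c,uv in zip(cs,uvs):
        d=c.ray(uv); d/=np.linalg.norm(d); M=np.eye(3)-np.outer(d,d); A+=M; b+=M@c.p
    return np.linalg.solve(A,b)
def sd(c,poly,P): 
    q=cv2.convexHull(c.proj(poly).astype(np.float32)*64)
    return np.array([cv2.pointPolygonTest(q,(float(x*64),float(y*64)),True)/64 for x,y in P])
SL=np.array([[x,y] for x,y in((-32,-22),(32,-22),(32,22),(-32,22))])/1000
def rect(p,yaw,sl,zs=(0,)):
    Q=R.from_euler("ZY",[yaw,-sl]).as_matrix()
    return np.concatenate([(np.c_[SL,np.full(4,z)])@Q.T for z in zs])+p
E
python3 - <<'E'
from h import *
T=Cam("top");S=Cam("scene")
print("tri pad",tri((T,S),((357.8,196.2),(321.4,179.7))),"edge",tri((T,S),((344.4,166.3),(301.5,168.3))),"jig",tri((T,S),((348.6,193.2),(312.5,192.2))))
print("foot",tri((T,S),((231.7,255.4),(290,289.1))),"sq",tri((T,S),((210.7,181.7),(216.5,262))))
ct=T.contour((358,197),185,24)[2]; cs=S.contour((321,180),165,26)[2]
print("pad blob",cv2.minAreaRect(ct.astype(np.float32)),cv2.minAreaRect(cs.astype(np.float32)), T.img[197,357],T.img[197,340],S.img[180,321],S.img[165,305])
ct=ct[::4];cs=cs[::4]
def f(v): return np.r_[sd(T,rect(v[:3],v[3],v[4]),ct),sd(S,rect(v[:3],v[3],v[4]),cs)]
for s0 in (.25,.45):
    r=least_squares(f,np.r_[tri((T,S),((357.8,196.2),(321.4,179.7))),.36,s0],x_scale=[.001,.001,.001,.01,.01],diff_step=1e-4,loss="soft_l1",f_scale=.3)
    v=r.x; print(v,np.degrees(v[3:]),np.sqrt(np.mean(r.fun**2)),"zhinge->",v[2]-.058*np.sin(v[4])-.012*np.cos(v[4]))
cf=T.contour((232,256),150,28)[2]; print(cv2.minAreaRect(cf.astype(np.float32)),T.img[256,225],T.img[256,200]); cf=cf[::4]
def g(v): return sd(T,rect(np.r_[v[:2],0],v[2],0,(0,.006)),cf)
r=least_squares(g,np.r_[T.plane((231.7,255.4),0)[:2],.36],x_scale=[.001,.001,.01],diff_step=1e-4,loss="soft_l1",f_scale=.3)
print("foot",r.x,np.degrees(r.x[2]),np.sqrt(np.mean(r.fun**2)))
E
```

```text
tri pad [ 0.5929 -0.0144  0.0544] edge [0.6434 0.0093 0.0772] jig [ 0.6032 -0.0004  0.0155]
foot [0.4789 0.2339 0.0003] sq [ 0.6349  0.2814 -0.0037]
pad blob ((356.1548767089844, 198.4280242919922), (31.81954574584961, 23.23103141784668), 72.47442626953125) ((321.1009826660156, 177.1923065185547), (28.63640022277832, 13.76349925994873), 33.6900634765625) [238 239 242] [110 119 125] [225 221 220] [106 106 108]
[ 0.5887 -0.0082  0.0699  0.3487  0.467 ] [19.9811 26.7564] 0.23975981945583183 zhinge-> 0.0330375221312819
[ 0.5887 -0.0082  0.0699  0.3487  0.467 ] [19.978 26.755] 0.23977620449706288 zhinge-> 0.03304741338826381
((233.14125061035156, 255.15679931640625), (32.75749588012695, 22.634014129638672), 67.69379425048828) [252 254 254] [96 89 85]
foot [0.4817 0.2323 0.3823] 21.90581502988137 0.18862463898342702
```

```bash
cat >> h.py <<'E'
def box(cx,cy,yaw,sl,org,w,h):
    Q=R.from_euler("ZY",[yaw,-sl]).as_matrix()
    return np.array([[cx+a*w/2,cy+b*h/2,0] for a,b in((-1,-1),(1,-1),(1,1),(-1,1))])@Q.T+org
E
python3 - <<'E'
from h import *
v=np.array([ 0.5887,-0.0082,0.0699,0.3487,0.467])
n=R.from_euler("ZY",[v[3],-v[4]]).as_matrix()[:,2]
out=[]
for nm,(u0,v0,w,h),k in(("top",(305,145,90,100),6),("scene",(270,145,90,80),6)):
    C=Cam(nm); a=cv2.resize(C.img[v0:v0+h,u0:u0+w],None,fx=k,fy=k,interpolation=2)[:,:,::-1].copy()
    b=a.copy()
    for P,col in((rect(v[:3],v[3],v[4]),(0,0,255)),(box(0,0,v[3],v[4],v[:3]-.012*n,.116,.09),(0,255,0)),(box(0,0,v[3],0,np.array([.597,-.003,.01]),.15,.12),(255,0,0))):
        q=((C.proj(P)-[u0,v0]+.5)*k).astype(np.int32); cv2.polylines(b,[q],True,col,1)
    out.append(b)
H=max(o.shape[0] for o in out)
o=np.hstack([np.pad(o,((0,H-o.shape[0]),(0,0),(0,0))) for o in out]); o=cv2.resize(o,(800,int(o.shape[0]*800/o.shape[1])))
cv2.imwrite("pics/jig.png",o); print(o.shape)
E
```

```text
(444, 800, 3)
```

View pics/jig.png

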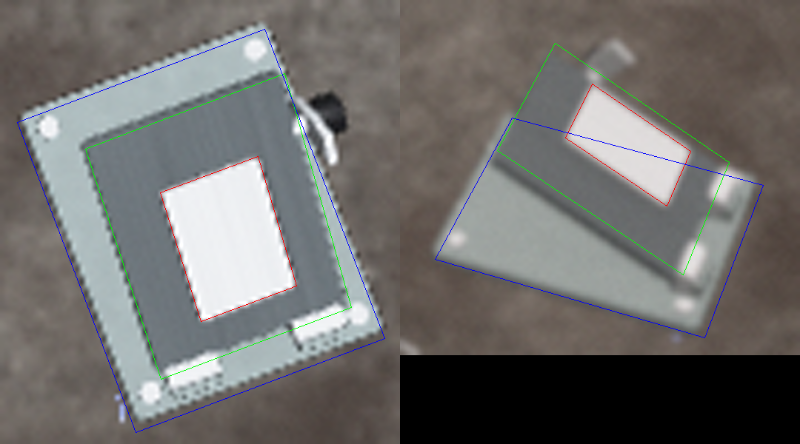

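The overlay shows the fitted pad (red, top corners about (161,192)-(260,157)-(296,287)-(201,321)) and the tilting table (green) coinciding with the image in both views, so slope ≈26.8°, yaw ≈20°. The fitted foot lies at (0.482, 0.232), yaw 21.9°. I'll turn the tool half round first, so the last joint stays in range, then travel.

Emit:
jog_arm:
  increments:
    - [[0,0,0,0,0,-0.0474,0],[0,0,0,0,0,-0.0474,0],[0,0,0,0,0,-0.0474,0],[0,0,0,0,0,-0.0474,0],[0,0,0,0,0,-0.0474,0],[0,0,0,0,0,-0.0474,0],[0,0,0,0,0,-0.0474,0],[0,0,0,0,0,-0.0474,0],[0,0,0,0,0,-0.0474,0],[0,0,0,0,0,-0.0474,0],[0,0,0,0,0,-0.0474,0],[0,0,0,0,0,-0.0474,0],[0,0,0,0,0,-0.0474,0],[0,0,0,0,0,-0.0474,0],[0,0,0,0,0,-0.0474,0],[0,0,0,0,0,-0.0474,0],[0,0,0,0,0,-0.0474,0],[0,0,0,0,0,-0.0474,0],[0,0,0,0,0,-0.0474,0],[0,0,0,0,0,-0.0474,0]]

```text
clock: 3.3
tcp_pos: [0.2233, -0.5299, 0.2313]
orientation: [-0.0, -0.121, 0.993, -0.0]
wrist_force: [-0.0, 1.0, -0.0]
finger_gap: 0.0853
grip_force: 0.0
```

Emit:
jog_arm:
  increments:
    - [[0,0,0,0,0,-0.0466,0],[-0.105,0.122,0,0,0,0,0],[-0.105,0.122,0,0,0,0,0],[-0.105,0.122,0,0,0,0,0],[-0.105,0.122,0,0,0,0,0],[-0.105,0.122,0,0,0,0,0],[-0.105,0.122,0,0,0,0,0],[-0.105,0.122,0,0,0,0,0],[-0.105,0.122,0,0,0,0,0],[-0.105,0.122,0,0,0,0,0],[-0.105,0.122,0,0,0,0,0],[-0.105,0.122,0,0,0,0,0],[-0.105,0.122,0,0,0,0,0],[-0.105,0.122,0,0,0,0,0],[-0.105,0.122,0,0,0,0,0],[-0.105,0.122,0,0,0,0,0],[-0.105,0.122,0,0,0,0,0],[-0.105,0.122,0,0,0,0,0],[-0.105,0.122,0,0,0,0,0],[-0.105,0.122,0,0,0,0,0]]

```text
clock: 5.3
tcp_pos: [0.4705, 0.1955, 0.2314]
orientation: [0.0, -0.19, 0.982, -0.0]
wrist_force: [0.8, 0.1, 0.5]
finger_gap: 0.0855
grip_force: 0.0
```

Emit:
jog_arm:
  increments:
    - [[-0.097,0.12,0,0,0,0,0],[0,0,0.171,0,0,0,0],[0,0,0.171,0,0,0,0],[0,0,0.171,0,0,0,0],[0,0,0.171,0,0,0,0],[0,0,0,0,0,0,0]]

```text
clock: 5.9
tcp_pos: [0.4766, 0.2291, 0.0549]
orientation: [-0.006, -0.19, 0.982, -0.001]
wrist_force: [-1.4, -0.9, 0.5]
finger_gap: 0.0853
grip_force: 0.0
```

```bash
python3 - <<'E'
from h import *
out=[]
s=env.get_state(); p=s["tcp_pos"]; Q=q2R(s["orientation"]).as_matrix(); print(p,Q,s["joint_pos"])
for nm,(u0,v0,w,h) in(("top",(175,200,115,100)),("scene",(225,200,115,120))):
    C=Cam(nm);k=6; a=cv2.resize(C.img[v0:v0+h,u0:u0+w],None,fx=k,fy=k,interpolation=2)[:,:,::-1].copy()
    for P,col in((rect(np.array([.4817,.2323,.006]),.3823,0),(0,0,255)),(np.array([p-.03*Q[:,1],p+.03*Q[:,1],p,p-.03*Q[:,2]]),(0,255,0))):
        cv2.polylines(a,[((C.proj(P)-[u0,v0]+.5)*k).astype(np.int32)],len(P)==4 and col[2]>0,col,1)
    out.append(a)
H=max(o.shape[0] for o in out)
o=np.hstack([np.pad(o,((0,H-o.shape[0]),(0,0),(0,0))) for o in out]); o=cv2.resize(o,(800,int(o.shape[0]*800/o.shape[1])))
cv2.imwrite("pics/above.png",o)
E
```

```text
[0.4766 0.2291 0.0549] [[-0.9279 -0.3727 -0.0107]
 [-0.3727  0.928  -0.0034]
 [ 0.0111  0.0008 -0.9999]] [ 0.2963  0.355  -0.3521  0.8749 -0.0001 -0.0856]
```

View pics/above.png

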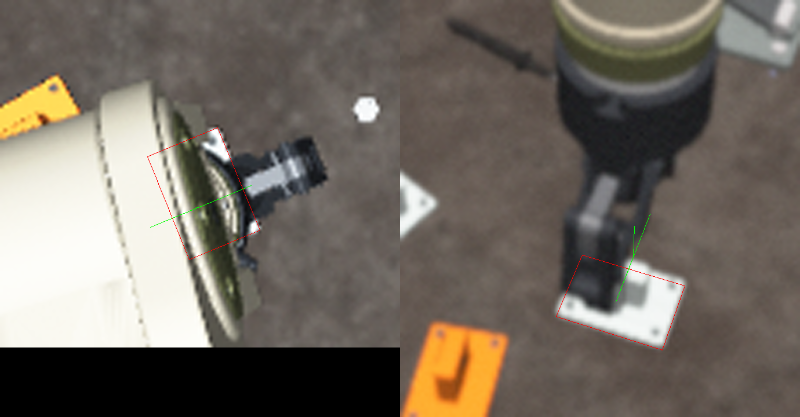

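Emit:
jog_arm:
  increments:
    - [[0,0,0,0,0,0,0],[0,0,0,0,0,0,0]]

```text
clock: 6.2
tcp_pos: [0.4836, 0.2311, 0.0629]
orientation: [0.002, -0.19, 0.982, 0.0]
wrist_force: [0.9, -0.3, 0.6]
finger_gap: 0.0855
grip_force: 0.0
```

```bash
python3 - <<'E'
from h import *
s=env.get_state(); p=s["tcp_pos"]; Q=q2R(s["orientation"]).as_matrix(); print(p,Q[:,2],Q[:,0])
C=Cam("scene");k=8;u0,v0,w,h=250,220,75,75; a=cv2.resize(C.img[v0:v0+h,u0:u0+w],None,fx=k,fy=k,interpolation=2)[:,:,::-1].copy()
L=[(rect(np.array([.4817,.2323,.006]),.3823,0),(0,0,255))]
for y in(.0425,.057,-.0425): L.append((p+np.array([[-.011,y,-.013],[.011,y,-.013],[.011,y,-.035],[-.011,y,-.035]])@Q.T,(0,255,0) if y>0 else (255,255,0)))
L.append((rect(np.array([.4817,.2323,.038]),.3823,0)*0+box(0,0,.3823,0,np.array([.4817,.2323,.038]),.03,.012),(0,0,255)))
for P,col in L: cv2.polylines(a,[((C.proj(P)-[u0,v0]+.5)*k).astype(np.int32)],True,col,1)
cv2.imwrite("pics/above2.png",a)
E
```

```text
[0.4836 0.2311 0.0629] [ 0.0046  0.0013 -1.    ] [-0.928  -0.3725 -0.0048]
```

View pics/above2.png

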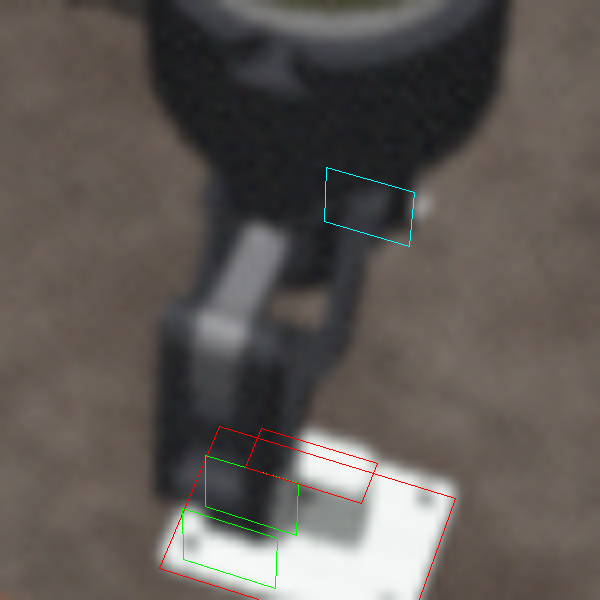

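The foot's outline (red) matches and the near finger stands beside the rib at (240,500); the arm was merely settling. Lower and grip.

Emit:
jog_arm:
  increments:
    - [[0,0,0.067,0,0,0,0],[0,0,0.067,0,0,0,0],[0,0,0.066,0,0,0,0],[0,0,0,0,0,0,0],[0,0,0,0,0,0,0],[0,0,0,0,0,0,0]]
  force: 30

```text
clock: 6.85
tcp_pos: [0.4827, 0.2309, 0.0117]
orientation: [0.001, -0.19, 0.982, 0.0]
wrist_force: [0.6, -0.7, 1.1]
finger_gap: 0.0855
grip_force: 0.0
```

Emit:
jog_arm:
  increments:
    - [[0,0,0,0,0,0,255],[0,0,0,0,0,0,255],[0,0,0,0,0,0,255],[0,0,0,0,0,0,255],[0,0,0,0,0,0,255],[0,0,0,0,0,0,255],[0,0,0,0,0,0,255],[0,0,0,0,0,0,255]]
  force: 30

```text
clock: 7.65
tcp_pos: [0.4815, 0.2307, 0.0104]
orientation: [0.0, -0.19, 0.982, 0.0]
wrist_force: [0.5, 0.8, 2.1]
finger_gap: 0.0115
grip_force: 31.2
```

Emit:
jog_arm:
  increments:
    - [[0,0,-0.1,0,0,0,255],[0,0,-0.1,0,0,0,255],[0,0,-0.1,0,0,0,255],[0,0,-0.1,0,0,0,255],[0,0,-0.1,0,0,0,255],[0,0,-0.1,0,0,0.0105,255],[0,0,0,0,0,0,255],[0.002,-0.131,0,0,0,0,255],[0.002,-0.131,0,0,0,0,255],[0.002,-0.131,0,0,0,0,255],[0.002,-0.131,0,0,0,0,255],[0.002,-0.131,0,0,0,0,255],[0.002,-0.131,0,0,0,0,255],[0.002,-0.131,0,0,0,0,255],[0.002,-0.131,0,0,0,0,255],[0,0,0,0,-0.037,0,255],[0,0,0,0,-0.037,0,255],[0,0,0,0,-0.037,0,255],[0,0,0,0,-0.037,0,255],[0,0,0,0,0,0,255]]

```text
clock: 9.65
tcp_pos: [0.56, -0.0159, 0.1543]
orientation: [0.223, -0.167, 0.96, 0.042]
wrist_force: [-2.4, 0.5, -2.0]
finger_gap: 0.0112
grip_force: 30.7
```

Emit:
jog_arm:
  increments:
    - [[0,0,0,0,0,0,255],[0,0,0,0,0,0,255],[0,0,0,0,0,0,255]]

```text
clock: 9.95
tcp_pos: [0.5695, -0.0173, 0.1616]
orientation: [0.227, -0.169, 0.958, 0.039]
wrist_force: [0.3, -0.6, -1.8]
finger_gap: 0.0113
grip_force: 30.7
```

```bash
cat >> h.py <<'E'
PAD=np.array([ 0.5887,-0.0082,0.0699]);PR=R.from_euler("ZY",[.3487,-.467]).as_matrix()
def report():
    s=env.get_state(); p=s["tcp_pos"]; Q=q2R(s["orientation"]).as_matrix()
    u=p+.0104*Q[:,2]; print("underside in pad frame mm",(PR.T@(u-PAD))*1000,"tool x vs -padx,z err deg",np.degrees(R.from_matrix(Q.T@(PR@np.diag([-1,1,-1]))).as_rotvec()),"force pad frame",PR.T@s["wrist_force"],"tq",s["ft_torque"],"j",s["joint_pos"],"grip",s["grip_force"],s["finger_gap"])
    return p,Q
E
python3 - <<'E'
from h import *
p,Q=report(); print(p)
F=Q@np.diag([-1,1,-1]); u=p+.0104*Q[:,2]
out=[]
n=PR[:,2]
for nm,(u0,v0,w,h) in(("top",(320,150,70,80)),("scene",(280,120,80,80))):
    C=Cam(nm);k=8; a=cv2.resize(C.img[v0:v0+h,u0:u0+w],None,fx=k,fy=k,interpolation=2)[:,:,::-1].copy()
    for P,col in((np.c_[SL,np.zeros(4)]@F.T+u,(0,255,0)),(np.c_[SL,np.full(4,.006)]@F.T+u,(0,255,0)),(rect(PAD,.3487,.467),(0,0,255))):
        cv2.polylines(a,[((C.proj(P)-[u0,v0]+.5)*k).astype(np.int32)],True,col,1)
    out.append(a)
o=np.hstack(out); o=cv2.resize(o,(800,int(o.shape[0]*800/o.shape[1]))); cv2.imwrite("pics/hover.png",o)
E
```

```text
underside in pad frame mm [22.3591 -2.0416 80.9656] tool x vs -padx,z err deg [-0.06   -0.0659  0.0913] force pad frame [-0.7579 -0.6589 -1.6156] tq [-0.2147  0.5057 -0.0248] j [-0.3215  0.0421 -0.5728  0.58    0.2819 -0.6176] grip 30.683155059814453 0.011273143262308858
[ 0.5695 -0.0173  0.1616]
```

View pics/hover.png

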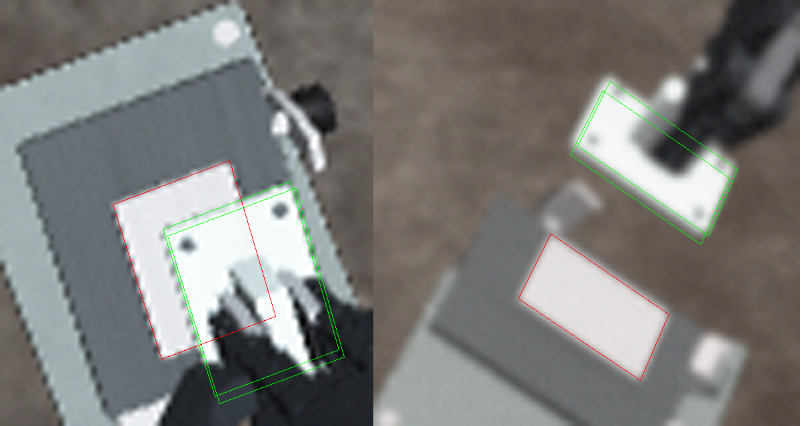

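The gripped foot (green, top (165,232)–(342,356)) matches its predicted outline in both views, and the pad (red) is undisturbed. Approach along the pad normal.

Emit:
jog_arm:
  increments:
    - [[0.045,0.004,0,0,0,0,255],[0.045,0.004,0,0,0,0,255],[0,0,0.073,0,0,0,255],[0,0,0.073,0,0,0,255],[0,0,0.073,0,0,0,255],[0,0,0.073,0,0,0,255],[0,0,0,0,0,0,255],[0,0,0,0,0,0,255],[0,0,0,0,0,0,255],[0,0,0,0,0,0,255],[0,0,0,0,0,0,255]]

```text
clock: 11.15
tcp_pos: [0.5788, -0.0111, 0.0858]
orientation: [0.228, -0.169, 0.958, 0.04]
wrist_force: [0.3, 0.8, -1.0]
finger_gap: 0.0112
grip_force: 30.6
```

```bash
python3 - <<'E'
from h import *
report()
E
```

```text
underside in pad frame mm [-2.0617  0.667   8.4787] tool x vs -padx,z err deg [-0.0486 -0.0543  0.019 ] force pad frame [ 0.0153  0.6453 -1.154 ] tq [-0.1581  0.5603 -0.0905] j [-0.3019  0.1476 -0.6729  0.3691  0.2749 -0.5974] grip 30.643619298934937 0.011153091735618681
```

Emit:
jog_arm:
  increments:
    - [[-0.008,-0.003,0.008,0,0,0,255],[0,0,0.008,0,0,0,255],[0,0,0.008,0,0,0,255],[0,0,0,0,0,0,255],[0,0,0,0,0,0,255],[0,0,0,0,0,0,255],[0,0,0,0,0,0,255]]

```text
clock: 11.85
tcp_pos: [0.5829, -0.01, 0.0805]
orientation: [0.227, -0.169, 0.958, 0.04]
wrist_force: [-0.6, 1.1, -1.2]
finger_gap: 0.0115
grip_force: 30.7
```

```bash
python3 - <<'E'
from h import *
report()
E
```

```text
underside in pad frame mm [-0.6767  0.2777  1.7588] tool x vs -padx,z err deg [ 0.0014 -0.1221  0.0099] force pad frame [-0.6894  1.2571 -0.9951] tq [-0.2002  0.5275 -0.0265] j [-0.2969  0.1628 -0.6702  0.3568  0.2732 -0.5928] grip 30.67303955554962 0.011479315470596324
```

Emit:
jog_arm:
  increments:
    - [[0,0,0.008,0,0,0,255],[0,0,0.004,0,0,0,255],[0,0,0,0,0,0,255],[0,0,0,0,0,0,255],[0,0,0,0,0,0,255],[0,0,0,0,0,0,255]]

```text
clock: 12.45
tcp_pos: [0.5842, -0.0096, 0.0778]
orientation: [0.227, -0.169, 0.958, 0.04]
wrist_force: [-0.2, -0.5, -1.0]
finger_gap: 0.0117
grip_force: 30.7
```

```bash
python3 - <<'E'
from h import *
report()
E
```

```text
underside in pad frame mm [-0.6215  0.2269 -1.2253] tool x vs -padx,z err deg [-0.0025 -0.1152  0.0095] force pad frame [-0.7609 -0.4096 -0.7851] tq [-0.1896  0.5281 -0.0399] j [-0.2952  0.1687 -0.6712  0.3493  0.2725 -0.5911] grip 30.673474073410034 0.011730049948117594
```

Emit:
jog_arm:
  increments:
    - [[0,0,0.008,0,0,0,255],[0,0,0,0,0,0,255],[0,0,0,0,0,0,255],[0,0,0,0,0,0,255]]

```text
clock: 12.85
tcp_pos: [0.5853, -0.0093, 0.0762]
orientation: [0.227, -0.169, 0.958, 0.04]
wrist_force: [0.2, 0.6, 0.1]
finger_gap: 0.0113
grip_force: 31.0
```

```bash
python3 - <<'E'
from h import *
report()
E
```

```text
underside in pad frame mm [-0.4     0.1384 -3.1274] tool x vs -padx,z err deg [-0.0142 -0.0964  0.0162] force pad frame [ 0.3758  0.5547 -0.079 ] tq [-0.204   0.5477 -0.0424] j [-0.294   0.1725 -0.6717  0.3443  0.2721 -0.5899] grip 30.95576047897339 0.011343309176445788
```

Emit:
jog_arm:
  increments:
    - [[0,0,0.008,0,0,0,255],[0,0,0,0,0,0,255],[0,0,0,0,0,0,255],[0,0,0,0,0,0,255]]

```text
clock: 13.25
tcp_pos: [0.5861, -0.009, 0.0744]
orientation: [0.227, -0.169, 0.958, 0.04]
wrist_force: [-0.9, -0.1, 2.1]
finger_gap: 0.0118
grip_force: 31.2
```

```bash
python3 - <<'E'
from h import *
report()
E
```

```text
underside in pad frame mm [-0.4396  0.1428 -5.1313] tool x vs -padx,z err deg [-0.0134 -0.0987  0.0168] force pad frame [0.1625 0.1915 2.2216] tq [-0.1574  0.4951 -0.0194] j [-0.2928  0.1764 -0.6724  0.3394  0.2716 -0.5888] grip 31.246703267097473 0.011778974872494285
```

Emit:
jog_arm:
  increments:
    - [[0,0,0.007,0,0,0,255],[0,0,0.006,0,0,0,255],[0,0,0,0,0,0,255],[0,0,0,0,0,0,255],[0,0,0,0,0,0,255],[0,0,0,0,0,0,255],[0,0,0,0,0,0,255]]

```text
clock: 13.95
tcp_pos: [0.5874, -0.0085, 0.0715]
orientation: [0.227, -0.169, 0.958, 0.04]
wrist_force: [-2.4, -0.9, 4.0]
finger_gap: 0.0115
grip_force: 31.7
```

```bash
python3 - <<'E'
from h import *
p,Q=report()
F=Q@np.diag([-1,1,-1]); u=p+.0104*Q[:,2]
for i in range(4):
    s=env.get_state(); cam=Cam("scene" if i%2 else "top"); print(PR.T@s["wrist_force"],PR.T@s["ft_torque"])
out=[]
for nm,(u0,v0,w,h) in(("top",(320,160,70,75)),("scene",(285,135,75,75))):
    C=Cam(nm);k=8; a=cv2.resize(C.img[v0:v0+h,u0:u0+w],None,fx=k,fy=k,interpolation=2)[:,:,::-1].copy(); b=a.copy()
    for P,col in((np.c_[SL,np.zeros(4)]@F.T+u,(0,255,0)),(np.c_[SL,np.full(4,.006)]@F.T+u,(0,255,0)),(box(0,0,.3487,.467,PAD-(.012+.0033)*PR[:,2],.116,.09),(0,0,255))):
        cv2.polylines(b,[((C.proj(P)-[u0,v0]+.5)*k).astype(np.int32)],True,col,1)
    out.append(np.hstack([a,b]))
w=min(o.shape[1] for o in out)
o=np.vstack([o[:,:w] if False else cv2.resize(o,(800,int(o.shape[0]*800/o.shape[1]))) for o in out]); o=cv2.resize(o,None,fx=.68,fy=.68); print(o.shape); cv2.imwrite("pics/pressed.png",o)
E
```

```text
underside in pad frame mm [-0.4457  0.1447 -8.4078] tool x vs -padx,z err deg [-0.0123 -0.0981  0.0132] force pad frame [-0.4586 -0.075   4.7474] tq [-0.126   0.4655  0.0655] j [-0.2909  0.1829 -0.6735  0.3313  0.2709 -0.5869] grip 31.708770990371704 0.01148545149796084
[-0.4586 -0.075   4.7474] [0.0657 0.4806 0.0402]
[-0.2812  0.554   4.467 ] [ 0.0416  0.5028 -0.0085]
[0.4942 0.0731 4.4368] [0.101  0.5045 0.0246]
[0.1616 0.105  4.9156] [0.0299 0.4504 0.0465]
(563, 544, 3)
```

View pics/pressed.png

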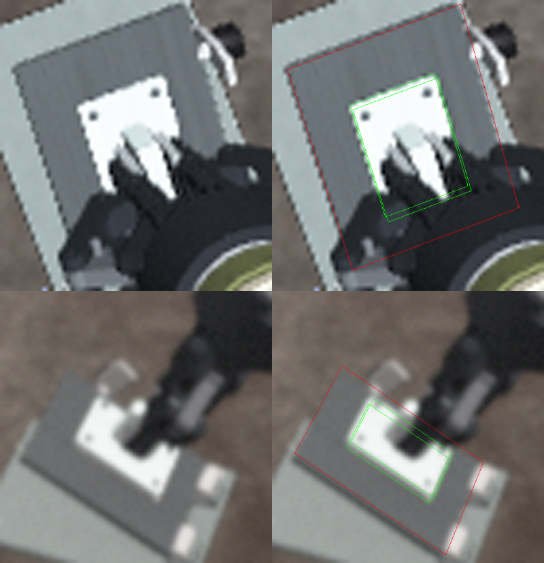

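Foot sits on the pad with outlines coinciding in both views (top centre of foot ≈(410,145) of the right panel, table outline red unchanged). The force says about 4.3 mm in. The torque change hints that the up-slope end bears a little more, so I add half a degree of tilt and 1 mm of press.

Emit:
jog_arm:
  increments:
    - [[0,0,0.004,0,-0.003,0,255],[0,0,0,0,0,0,255],[0,0,0,0,0,0,255],[0,0,0,0,0,0,255],[0,0,0,0,0,0,255]]

```text
clock: 14.75
tcp_pos: [0.5878, -0.0084, 0.0706]
orientation: [0.232, -0.169, 0.957, 0.041]
wrist_force: [-2.7, -0.1, 5.8]
finger_gap: 0.0117
grip_force: 31.9
```

```bash
python3 - <<'E'
from h import *
report()
f=[];t=[]
for i in range(8):
    s=env.get_state(); f.append(PR.T@s["wrist_force"]); t.append(PR.T@s["ft_torque"]); cams.read_camera("scene")
print(np.mean(f,0),np.mean(t,0),np.std(t,0))
E
```

```text
underside in pad frame mm [-0.4079  0.1275 -9.368 ] tool x vs -padx,z err deg [-0.0169  0.4363  0.0129] force pad frame [0.2848 0.8878 6.3415] tq [-0.1358  0.5903  0.0188] j [-0.2937  0.1819 -0.6831  0.3154  0.2771 -0.5874] grip 31.949046850204468 0.01172110659849779
[0.0723 0.3497 6.4481] [ 0.0703  0.5875 -0.0115] [0.0223 0.0397 0.0233]
```

```bash
python3 - <<'E'
from workcell import ticket
print(ticket.hand_in())
E
```

```text
the job is handed in; nothing more can be done
None
```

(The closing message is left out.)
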